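Crank the work support level and lay the profile across it

TASK

The stand holds long stock in two narrow cradles, one fixed and one on a hand-cranked screw lift. Crank the lift up until its cradle is level with the fixed one, and lay the aluminium profile level in both cradles with about the same overhang at each end. Let go of everything, and leave the other things on the bench where they are.

Things in the scene. Friction and masses are not known exactly. Their poses are not given: they have to be found in the camera images.
- crank_axis (a point): On the vertical crank axis, 120 mm above the bench (mid-height of the crank grip). The stand is an L-shaped grey casting fixed to the bench: 12 mm foot plate, 72 mm square gearbox 72 mm high under the crank, two 46 mm square sockets 72 mm high for the cradle posts. Stand axes: the movable cradle is 150 mm along +x from here, the fixed one 150 mm along -y from the movable one.
- crank_grip (a point): Middle of the crank's upright black grip: square post 22 x 22 mm, 48 mm tall (94 to 142 mm above the bench), 50 mm from the crank axis on a flat steel arm (20 mm wide, top 94 mm above the bench). It is rigid with the arm and does not swivel: a hand clamped on it must turn with the crank. x points outwards along the arm, z up; the faces are square to x and y.
- crank (a joint): Crank angle in rad, 0 when the arm points along the stand's +x, growing CLOCKWISE seen from above. Clockwise raises the movable cradle, 40 mm per full turn (6.37 mm per rad). About 1.1 to 1.6 turns are needed. Range -1.5 to 11 rad; friction about 0.2 N m (4 N at the grip). It stays where it is left, and the cradle hardly moves unless cranked.
- lift: Movable cradle: dark steel trough on a square post that rises from its socket. Origin: middle of its flat seat's top face, z up. The seat is 40 mm across (x) and only 20 mm long along the bar (y), between two cheeks leaning outwards, 17 mm high: clear width about 35 mm at the seat, 52 mm at the top. At the start 84 to 96 mm above the bench.
- rest: Fixed cradle, same trough as the movable one, 150 mm from it along the stand's -y. Origin: middle of its flat seat's top face. Its height (138 to 147 mm above the bench) differs each time but it never moves.
- stand_mid (a point): Point on the stand's foot plate (12 mm above the bench) midway between the two cradles; same axes as the stand. The bar's middle belongs above it, its length along y.
- bar: The loose aluminium profile: a square bar 30 x 30 mm, 200 mm long along its x, about 0.3 kg. Origin: its centre (15 mm above the bench at the start, lying flat). Dark slots run along its sides.
- spool: Bystander: small reel of copper wire, black flanges, 96 mm diameter, 56 mm high, standing on its flange. Origin: centre of underside.
- bin: Bystander: open blue parts bin 150 x 100 x 65 mm. Origin: centre of underside.
- hammer: Bystander: hammer lying on the bench.
- screwdriver: Bystander: screwdriver lying on the bench.
- can: Bystander: can with a white label, 66 mm diameter, 100 mm high, standing.
- tape: Bystander: yellow tape measure about 72 x 72 x 34 mm lying flat.
- jar: Bystander: grey jar with a dark lid, 70 mm diameter, 75 mm high, standing.

How it is judged:
By the outcome, as a careful person would: the job done as asked, in the order asked, and still so for the second after the job is handed in, with the robot touching nothing.
It also fails if it takes over 72 s, if anything falls off the work surface, if the arm or the gripper's body presses on something with over 40 N, if the wrist force passes 120 N, or if a joint passes its speed limit or range.

ROBOT

A 6-joint arm with a two-finger parallel gripper is mounted at the origin on the work surface. World frame = base frame: x ahead of the robot, y to its left, z up, the work surface at z = 0. Lengths are in m, angles in rad, forces in N, time in s.
With the tool pointing down it reaches from about 0.325 to 0.775 m from the base axis. Payload 5.5 kg.
Tool frame: the origin (TCP) lies on the mounting face of the last link; the fingertips stand 182 mm ahead of it and the grasp point (between the pads) lies ctrl.tcp_to_grasp ahead of it (ctrl.tcp_to_grasp is the distance from the TCP to the grasp point, in m); z points along the fingers, y is the line along which they close (so a half turn about z gives the same grasp; the last joint's range is limited). The gripper opens to 88 mm and grips with 3 to 60 N. Pads are 20 mm wide; open, the fingers measure 115 mm over their backs; the gripper's body (75 mm by 178 mm) begins 61 mm behind the grasp point.
Start: joints at [1.159, 0.091, 1.231, -0, 1.82, -0.057], TCP at [0.208, 0.563, 0.405] pointing down, gripper open.
Joint ranges: [-2.87, 2.87], [-0.86, 2.18], [0.17, 2.46], [-1.51, 4.65], [0.06, 2.69], [-2.65, 2.65]. Speed limits (rad/s): [2.57, 2.57, 3.01, 3.14, 3.14, 3.14].

INTERFACE

Orientations are given as a 3x3 rotation matrix whose columns are the frame's x, y, z axes.
In Python, from workcell import ctrl gives the robot as it stands.
- The arm moves only by the tool move_arm, never from a script. Its argument "deltas" is a list of rows, each a list of 7 numbers: the turn, a rotation vector about the world's x, y, z in rad, then the shift along the world's x, y, z in mm, then the opening, from -1 (shut) to 1 (fully open). A call has 1 to 20 rows; each row is the pose to reach, as a shift and turn from the pose commanded when the call began; what a row does not reach only later rows make up. A row lasts 1/12 s, in which the tool goes at most 41.7 mm and 7.16 degrees, less where a joint would pass 70% of its speed; a pose out of reach is approached as far as the arm can. A call with a gripper value outside its range is refused whole. The fingers move at their own pace and stop on an object; "newtons" is the grip in N (left out, the last holds). Time passes only in rows, so rows that repeat a pose let the fingers close. It gives the time, the measured TCP pose, the force, the opening and the grip force at its end, in the units of the state.
- ctrl.state(): the state, without advancing time (a new reading comes with each control period).
- ctrl.capture(name): name is "side" or "top"; returns a dict with "frame" (400x640x3 uint8, red, green, blue), "fx", "fy", "cx", "cy" (pixels), "cam_to_world" (4x4, takes a point from camera to world coordinates). Camera axes: x right, y up, looking along -z (the intrinsics and any distortion apply to the point x, -y, -z); pixel columns grow to the right and rows downward; lengths in m; the calibration is good to about 2 mm. A picture is of the moment at which its call begins. There is no depth.
- ctrl.close_job(): hands the job in; it is judged then, once.
The state is a dict: "time_s": time; "joints": joint angles; "joint_velocities": joint speeds; "joint_torque": joint torques, N m; "ee_pos": TCP position; "ee_rot": TCP orientation; "ft_force": force on the tool from outside, world axes, zero at the start; "moment": the same for the moment, N m; "gripper_width": finger opening in m; "gripper_force": force on a finger pad.
Only numpy, scipy, OpenCV 4.12 (cv2) and the standard library are available. Lean on these libraries where they do the work, as an engineer would, in place of code of your own. Each camera call takes 0.05 s, during which the arm holds its last target. There are 200 camera calls.

## Working session

There is one attempt and no reset: what is moved stays moved. The work goes in short steps, Python scripts to look and compute and a tool call to move; the robot and the scene stay as the last step left them, time stands still between calls to the robot, and variables do not carry over. Pictures are saved under pics/ and viewed, at most 10 in all, crops included, and the job is handed in when it is done.

Besides the shell and the picture viewer there is one more tool, called after "Emit:" as name(argument=value, ...) on one line, values as JSON. move_arm: Moves the arm, as the interface text tells. Its arguments: {"type":"object","properties":{"deltas":{"type":"array"},"newtons":{"type":"number"}},"required":["deltas"]}

```bash
mkdir -p pics; ls
cat > h.py <<'E'
import numpy as np,cv2
from workcell import ctrl
def cap(n,f):
    c=ctrl.capture(n); cv2.imwrite('pics/'+f+'.png',cv2.cvtColor(c['frame'],cv2.COLOR_RGB2BGR)); 
    import pickle; pickle.dump(c,open(n+'.pkl','wb')); return c
def load(n):
    import pickle; return pickle.load(open(n+'.pkl','rb'))
def ray(c,u,v):
    M=np.array(c['cam_to_world']); d=M[:3,:3]@np.array([(u-c['cx'])/c['fx'],-(v-c['cy'])/c['fy'],-1]); return M[:3,3],d
def atz(c,u,v,z):
    o,d=ray(c,u,v); return o+d*(z-o[2])/d[2]
def proj(c,p):
    M=np.array(c['cam_to_world']); q=M[:3,:3].T@(np.array(p)-M[:3,3]); return c['cx']+c['fx']*q[0]/-q[2], c['cy']-c['fy']*q[1]/-q[2]
def crop(n,f,u0,v0,u1,v1,s):
    im=cv2.imread('pics/'+n+'.png')[v0:v1,u0:u1]; cv2.imwrite('pics/'+f+'.png',cv2.resize(im,None,fx=s,fy=s,interpolation=cv2.INTER_CUBIC))
E
python3 - <<'E'
from h import *
print(ctrl.tcp_to_grasp, ctrl.state())
for n in('top','side'):
    c=cap(n,n+'1'); print({k:v for k,v in c.items() if k!='frame'})
a=cv2.imread('pics/top1.png');b=cv2.imread('pics/side1.png')
E
```

```text
pics
0.1633 {'time_s': 0.0, 'joints': array([ 1.15929030e+00,  9.18209337e-02,  1.23187463e+00, -2.03536016e-05,
        1.81978927e+00, -5.66875215e-02]), 'joint_velocities': array([-2.50511050e-05, -2.33480646e-04,  1.25458331e-04, -3.35617655e-04,
        6.73529675e-04,  1.48614962e-03]), 'joint_torque': array([-7.77066434e-04, -4.46459985e+01, -4.06449366e+01,  6.98162871e-02,
        2.94186955e-02, -1.55636130e-04]), 'ee_pos': array([0.20846936, 0.56267126, 0.40353561]), 'ee_rot': array([[-9.37707790e-01,  3.47424172e-01, -7.38774562e-04],
       [ 3.47424946e-01,  9.37706176e-01, -1.74211114e-03],
       [ 8.75019496e-05, -1.89025990e-03, -9.99998210e-01]]), 'ft_force': array([-0.38152283,  0.20561468, -0.0687264 ]), 'moment': array([-0.03449856,  0.02149986, -0.01637354]), 'gripper_force': 0.0, 'gripper_width': 0.08743248192764985}
{'fx': 462.7752167642803, 'fy': 462.7752167642803, 'cx': 319.642196057349, 'cy': 198.45823178670184, 'cam_to_world': array([[-0.01090781,  0.99148429, -0.12976871,  0.30397591],
       [-0.99978037, -0.00849134,  0.01916018, -0.02157449],
       [ 0.01789511,  0.12994921,  0.99135915,  1.60982727],
       [ 0.        ,  0.        ,  0.        ,  1.        ]])}
{'fx': 379.06263746015617, 'fy': 379.06263746015617, 'cx': 317.1662516319843, 'cy': 192.04705907826855, 'cam_to_world': array([[ 9.87351430e-01,  9.53538577e-02, -1.26668053e-01,
         3.53103078e-01],
       [-1.58546315e-01,  5.96175945e-01, -7.87043397e-01,
        -9.01510530e-01],
       [ 4.68822101e-04,  7.97171177e-01,  6.03753174e-01,
         7.80208145e-01],
       [ 0.00000000e+00,  0.00000000e+00,  0.00000000e+00,
         1.00000000e+00]])}
```

View pics/top1.png

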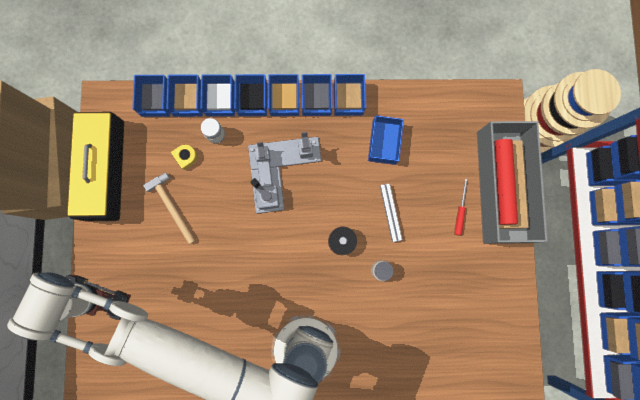

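View pics/side1.png

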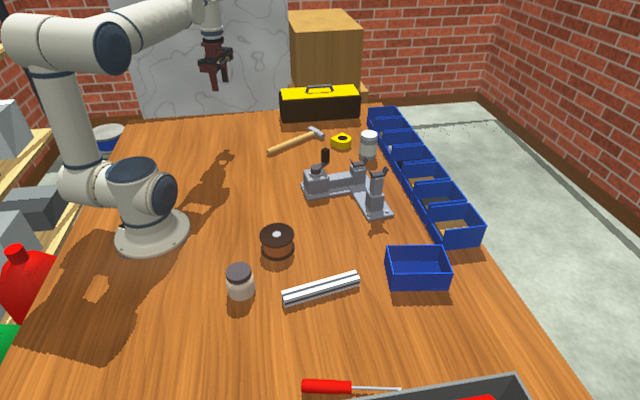

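The top view shows the stand at about (285,170) and the bar from (385,185) to (397,241). I'll enlarge both in the two views.

Run:
```python
from h import *
crop('top1','t_c',235,120,335,220,6)
crop('side1','s_c',285,130,405,230,6)
crop('top1','b_c',370,175,420,250,8)
```

```text
(no output)
```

View pics/t_c.png

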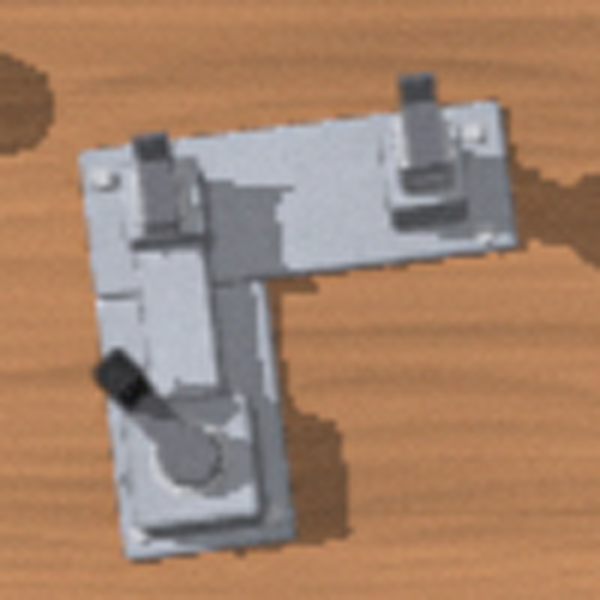

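View pics/s_c.png

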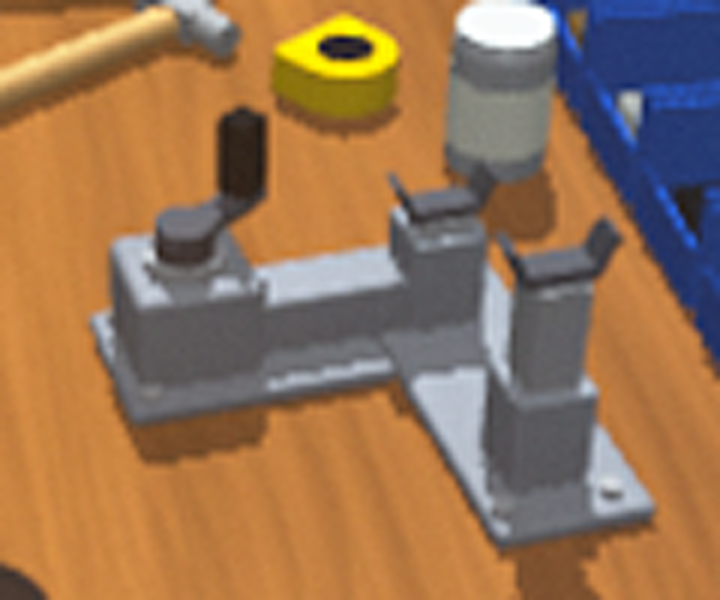

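View pics/b_c.png

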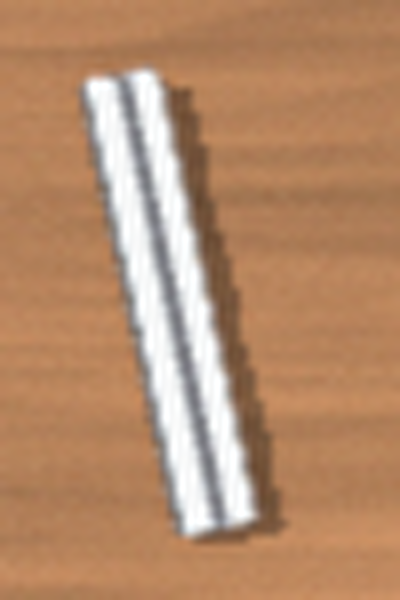

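```bash
cat > fit.py <<'E'
from h import *
from scipy.optimize import least_squares
T,S=load('top'),load('side')
P=lambda x,y,u0,v0,s:(u0+(x+.5)/s-.5, v0+(y+.5)/s-.5)
t=lambda x,y:P(x,y,235,120,6); s=lambda x,y:P(x,y,285,130,6); b=lambda x,y:P(x,y,370,175,8)
c=[atz(T,*t(*q),.012)[:2] for q in [(130,560),(80,155),(498,102),(518,245),(293,540)]]
ang=lambda a,b:np.degrees(np.arctan2(*(b-a)[::-1]))
print('plate',np.round(c,4).tolist(),'yaw',ang(c[0],c[1]),ang(c[2],c[1])-90,ang(c[3],c[2]))
L=lambda h,x,y:lambda p:(.15+x,y,p[h])
obs=[(T,t(192,452),lambda p:(0,0,.094)),
 (T,t(118,371),lambda p:(.05*np.cos(-p[3]),.05*np.sin(-p[3]),.142)),
 (S,s(243,113),lambda p:(.05*np.cos(-p[3]),.05*np.sin(-p[3]),.142)),
 (T,t(417,74),lambda p:(.15+.028,-.15,p[5]+.017)),
 (T,t(151,134),lambda p:(.15+.028,0,p[4]+.017)),
 (S,s(563,239),lambda p:(.15,-.16,p[5]+.017)),
 (S,s(559,279),lambda p:(.15,-.16,p[5]-.002)),
 (S,s(445,178),lambda p:(.15,-.01,p[4]+.017)),
 (S,s(447,214),lambda p:(.15,-.01,p[4]-.002))]
def w(p,q):
    C,Sn=np.cos(p[2]),np.sin(p[2]); return (p[0]+C*q[0]-Sn*q[1],p[1]+Sn*q[0]+C*q[1],q[2])
f=lambda p:np.concatenate([np.subtract(proj(c,w(p,g(p))),o) for c,o,g in obs])
r=least_squares(f,[.5,.1,.1,-.7,.09,.142],loss='soft_l1'); p=r.x
print('stand',np.round(p,4),np.degrees(p[2:4])); print(np.round(f(p).reshape(-1,2),2).tolist())
np.save('p.npy',p)
for n,q in dict(grip=(.05*np.cos(p[3]),-.05*np.sin(p[3]),.118),lift=(.15,0,p[4]),rest=(.15,-.15,p[5]),mid=(.15,-.075,.012)).items(): print(n,np.round(w(p,q),4))
B=np.array([atz(T,*b(*q),.03)[:2] for q in [(83,82),(160,72),(258,520),(182,533)]])
print('bar',B.mean(0),B.round(4).tolist(),ang(B[3],B[0]),ang(B[2],B[1]),[np.linalg.norm(B[i]-B[i-1]) for i in range(4)])
E
python3 fit.py
```

```text
plate [[0.4646, 0.1675], [0.7039, 0.1984], [0.7344, -0.0476], [0.6482, -0.0584], [0.4753, 0.0736]] yaw 7.368489733959432 7.0623865393808245 7.171528499091719
stand [ 0.513   0.127   0.1117 -0.5892  0.0867  0.1426] [  6.39996606 -33.75968586]
[[-0.87, 0.8], [-0.02, 0.55], [0.35, 0.25], [0.12, 1.11], [-0.07, 0.79], [0.67, 0.58], [0.7, -0.76], [0.97, 0.52], [0.25, -0.69]]
grip [0.5512 0.1592 0.118 ]
lift [0.6621 0.1437 0.0867]
rest [ 0.6788 -0.0054  0.1426]
mid [0.6705 0.0692 0.012 ]
bar [ 0.46147565 -0.29660596] [[0.5567, -0.2616], [0.5608, -0.2952], [0.3668, -0.3312], [0.3616, -0.2985]] 10.71217883524273 10.520964097881079 [np.float64(0.1985073863180807), np.float64(0.03383365904168775), np.float64(0.19728870550894045), np.float64(0.03311834162599806)]
```

Emit:
move_arm(deltas=[[0,0,0.476,455,-418,0,-1],[0,0,0.476,455,-418,0,-1],[0,0,0.476,455,-418,0,-1],[0,0,0.476,455,-418,0,-1],[0,0,0.476,455,-418,0,-1],[0,0,0.476,455,-418,0,-1],[0,0,0.476,455,-418,0,-1],[0,0,0.476,455,-418,0,-1],[0,0,0.476,455,-418,0,-1],[0,0,0.476,455,-418,0,-1],[0,0,0.476,455,-418,0,-1],[0,0,0.476,455,-418,0,-1],[0,0,0.476,455,-418,0,-1],[0,0,0.476,455,-418,0,-1],[0,0,0.476,455,-418,0,-1],[0,0,0.476,455,-418,0,-1],[0,0,0.476,455,-418,-50,-1],[0,0,0.476,455,-418,-90,-1],[0,0,0.476,455,-418,-110,-1],[0,0,0.476,455,-418,-110,-1]], newtons=20)

```text
time_s: 1.77
ee_pos: [0.662, 0.1445, 0.2849]
ee_rot: [[-0.993, -0.121, -0.014], [-0.121, 0.993, -0.002], [0.014, -0.0, -1.0]]
ft_force: [-1.4, 0.2, -1.1]
gripper_width: 0.0002
gripper_force: 0.0
```

Emit:
move_arm(deltas=[[0,0,0,0,0,0,-1],[0,0,0,0,0,0,-1]])

```text
time_s: 1.93
ee_pos: [0.6636, 0.145, 0.2971]
ee_rot: [[-0.993, -0.121, 0.003], [-0.121, 0.993, 0.0], [-0.003, 0.0, -1.0]]
ft_force: [0.3, 1.1, 0.2]
gripper_width: 0.0007
gripper_force: 0.0
```

Emit:
move_arm(deltas=[[0,0,0,0,0,-8,-1],[0,0,0,0,0,-15,-1],[0,0,0,0,0,-20,-1],[0,0,0,0,0,-23,-1],[0,0,0,0,0,-25,-1],[0,0,0,0,0,-26,-1],[0,0,0,0,0,-27,-1],[0,0,0,0,0,-27,-1]])

```text
time_s: 2.6
ee_pos: [0.6633, 0.1447, 0.2685]
ee_rot: [[-0.993, -0.121, 0.0], [-0.121, 0.993, 0.0], [-0.0, 0.0, -1.0]]
ft_force: [-3.1, -0.8, 4.0]
gripper_width: 0.0004
gripper_force: 2.1
```

Emit:
move_arm(deltas=[[0,0,0,0,0,-1,-1],[0,0,0,0,0,-2,-1],[0,0,0,0,0,-2,-1]])

```text
time_s: 2.85
ee_pos: [0.6632, 0.1446, 0.2685]
ee_rot: [[-0.993, -0.121, 0.002], [-0.121, 0.993, 0.0], [-0.002, 0.0, -1.0]]
ft_force: [-6.8, -1.5, 11.0]
gripper_width: 0.0005
gripper_force: 5.4
```

Emit:
move_arm(deltas=[[0,0,0,0,0,40,-1],[0,0,0,0,0,80,-1],[0,0,0,0,0,100,-1],[0,0,0,18,-149,100,-1],[0,0,0,18,-149,100,-1],[0,0,0,18,-149,100,-1],[0,0,0,18,-149,100,-1],[0,0,0,18,-149,100,-1],[0,0,0,18,-149,90,-1],[0,0,0,18,-149,80,-1],[0,0,0,18,-149,72,-1],[0,0,0,18,-149,66,-1],[0,0,0,18,-149,64,-1],[0,0,0,18,-149,62,-1],[0,0,0,18,-149,61,-1],[0,0,0,18,-149,60,-1]])

```text
time_s: 4.18
ee_pos: [0.6815, -0.004, 0.326]
ee_rot: [[-0.993, -0.121, 0.001], [-0.121, 0.993, -0.0], [-0.001, -0.0, -1.0]]
ft_force: [-0.1, 0.2, 0.9]
gripper_width: 0.0004
gripper_force: 0.0
```

Emit:
move_arm(deltas=[[0,0,0,0,0,-1,-1],[0,0,0,0,0,-2,-1],[0,0,0,0,0,-3,-1],[0,0,0,0,0,-3,-1]])

```text
time_s: 4.52
ee_pos: [0.6814, -0.0043, 0.3242]
ee_rot: [[-0.993, -0.121, 0.002], [-0.121, 0.993, 0.0], [-0.002, -0.0, -1.0]]
ft_force: [-2.4, 0.7, 4.4]
gripper_width: 0.0001
gripper_force: 2.3
```

Emit:
move_arm(deltas=[[0,0,0,0,0,-1,-1],[0,0,0,0,0,-2,-1],[0,0,0,0,0,-2,-1]])

```text
time_s: 4.77
ee_pos: [0.6811, -0.0043, 0.3241]
ee_rot: [[-0.993, -0.121, 0.003], [-0.121, 0.993, -0.0], [-0.003, -0.0, -1.0]]
ft_force: [-5.3, 0.2, 10.2]
gripper_width: 0.0005
gripper_force: 5.5
```

Emit:
move_arm(deltas=[[0,0,0,0,0,40,-1],[0,0,0,0,0,60,1],[0,0,0.585,-130,163,60,1],[0,0,0.585,-130,163,60,1],[0,0,0.585,-130,163,60,1],[0,0,0.585,-130,163,60,1],[0,0,0.585,-130,163,60,1],[0,0,0.585,-130,163,60,1],[0,0,0.585,-130,163,60,1],[0,0,0.585,-130,163,40,1],[0,0,0.585,-130,163,10,1],[0,0,0.585,-130,163,-15,1],[0,0,0.585,-130,163,-28,1],[0,0,0.585,-130,163,-31,1],[0,0,0.585,-130,163,-31,1],[0,0,0.585,-130,163,-31,1]])

```text
time_s: 6.1
ee_pos: [0.5521, 0.1582, 0.2911]
ee_rot: [[-0.761, -0.648, 0.002], [-0.648, 0.761, 0.0], [-0.002, -0.001, -1.0]]
ft_force: [0.1, -0.5, 1.0]
gripper_width: 0.0875
gripper_force: 0.0
```

Run:
```python
from h import *
a=cap('top','top2')['frame'];b=cap('side','side2')['frame']
f=lambda m,u0,v0:cv2.resize(m[v0:v0+120,u0:u0+100],None,fx=4,fy=4,interpolation=cv2.INTER_CUBIC)
cv2.imwrite('pics/c2.png',cv2.cvtColor(np.hstack([f(a,225,110),f(b,280,100)]),cv2.COLOR_RGB2BGR))
print(ctrl.state()['joints'])
```

```text
[ 2.20401402e-01  2.77182139e-02  1.49593168e+00 -8.83718347e-05
  1.61463984e+00 -2.05611610e+00]
```

View pics/c2.png

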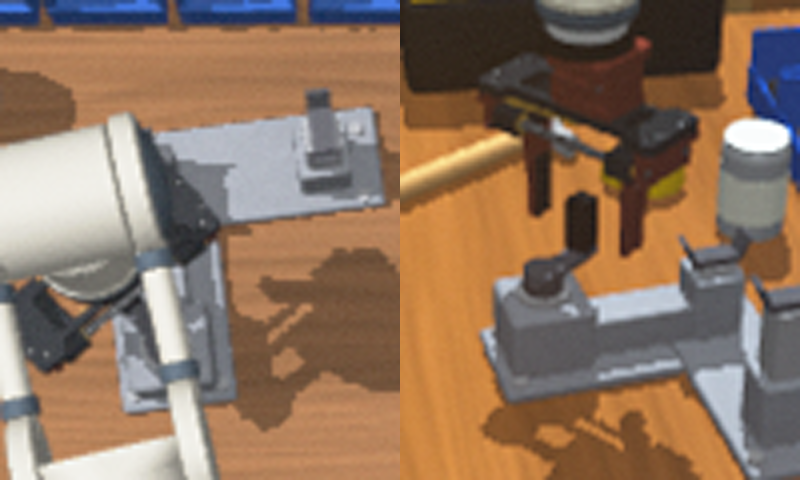

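The post sits between the open fingers, seen in the side crop at (580,222). Closing on it now.

Emit:
move_arm(deltas=[[0,0,0,0,0,-3,-1],[0,0,0,0,0,-3,-1],[0,0,0,0,0,-3,-1],[0,0,0,0,0,-3,-1],[0,0,0,0,0,-3,-1],[0,0,0,0,0,-3,-1],[0,0,0,0,0,-3,-1]], newtons=20)

```text
time_s: 6.78
ee_pos: [0.5514, 0.1587, 0.2867]
ee_rot: [[-0.761, -0.649, 0.0], [-0.649, 0.761, -0.0], [-0.0, -0.0, -1.0]]
ft_force: [-0.7, 0.0, -0.3]
gripper_width: 0.0444
gripper_force: 0.0
```

```bash
cat > rows.py <<'E'
import sys,numpy as np
# rows from grip dir a0, total deg, n rows, start fraction index
a0,tot,n=map(float,sys.argv[1:4]); n=int(n); g=sys.argv[4]
for i in range(1,n+1):
    d=np.radians(tot*i/n); a=np.radians(a0)
    print([0,0,round(-d,3),round(50*(np.cos(a-d)-np.cos(a)),1),round(50*(np.sin(a-d)-np.sin(a)),1),0,int(g)],end=', ')
E
python3 rows.py 40.5 100 18 -1
```

```text
[0, 0, np.float64(-0.097), np.float64(3.0), np.float64(-3.8), 0, -1], [0, 0, np.float64(-0.194), np.float64(5.5), np.float64(-7.9), 0, -1], [0, 0, np.float64(-0.291), np.float64(7.7), np.float64(-12.3), 0, -1], [0, 0, np.float64(-0.388), np.float64(9.5), np.float64(-16.8), 0, -1], [0, 0, np.float64(-0.485), np.float64(10.8), np.float64(-21.5), 0, -1], [0, 0, np.float64(-0.582), np.float64(11.6), np.float64(-26.2), 0, -1], [0, 0, np.float64(-0.679), np.float64(12.0), np.float64(-31.1), 0, -1], [0, 0, np.float64(-0.776), np.float64(11.9), np.float64(-35.9), 0, -1], [0, 0, np.float64(-0.873), np.float64(11.3), np.float64(-40.7), 0, -1], [0, 0, np.float64(-0.97), np.float64(10.3), np.float64(-45.5), 0, -1], [0, 0, np.float64(-1.067), np.float64(8.8), np.float64(-50.1), 0, -1], [0, 0, np.float64(-1.164), np.float64(6.9), np.float64(-54.5), 0, -1], [0, 0, np.float64(-1.261), np.float64(4.5), np.float64(-58.8), 0, -1], [0, 0, np.float64(-1.357), np.float64(1.8), np.float64(-62.8), 0, -1], [0, 0, np.float64(-1.454), np.float64(-1.4), np.float64(-66.5), 0, -1], [0, 0, np.float64(-1.551), np.float64(-4.8), np.float64(-69.9), 0, -1], [0, 0, np.float64(-1.648), np.float64(-8.6), np.float64(-72.9), 0, -1], [0, 0, np.float64(-1.745), np.float64(-12.6), np.float64(-75.6), 0, -1],
```

Fingers still closing.

Emit:
move_arm(deltas=[[0,0,0,0,0,0,-1],[0,0,0,0,0,0,-1],[0,0,0,0,0,0,-1],[0,0,0,0,0,0,-1],[0,0,0,0,0,0,-1],[0,0,0,0,0,0,-1]])

```text
time_s: 7.28
ee_pos: [0.5513, 0.159, 0.2866]
ee_rot: [[-0.761, -0.649, -0.0], [-0.649, 0.761, 0.001], [-0.0, 0.001, -1.0]]
ft_force: [-0.8, 3.2, 0.4]
gripper_width: 0.0222
gripper_force: 20.0
```

Emit:
move_arm(deltas=[[0,0,-0.097,3.0,-3.8,0,-1],[0,0,-0.194,5.5,-7.9,0,-1],[0,0,-0.291,7.7,-12.3,0,-1],[0,0,-0.388,9.5,-16.8,0,-1],[0,0,-0.485,10.8,-21.5,0,-1],[0,0,-0.582,11.6,-26.2,0,-1],[0,0,-0.679,12.0,-31.1,0,-1],[0,0,-0.776,11.9,-35.9,0,-1],[0,0,-0.873,11.3,-40.7,0,-1],[0,0,-0.97,10.3,-45.5,0,-1]])

```text
time_s: 8.12
ee_pos: [0.5617, 0.1128, 0.2866]
ee_rot: [[-0.964, 0.265, -0.0], [0.265, 0.964, -0.0], [0.0, -0.0, -1.0]]
ft_force: [-1.7, 0.7, 0.9]
gripper_width: 0.0218
gripper_force: 20.0
```

Run:
```python
from workcell import ctrl
s=ctrl.state();print(s['joints'],s['ft_force'],s['ee_pos'])
```

```text
[ 1.38856591e-01  2.73845633e-02  1.50557789e+00 -3.22829582e-04
  1.60892766e+00 -1.16375256e+00] [-1.68354781  0.66225566  0.92465111] [0.56171473 0.11277891 0.28661083]
```

```bash
sed -i 's/round(-d,3)/float(round(-d,3))/;s/round(50\*(np.cos/float(round(50*(np.cos/;s/round(50\*(np.sin/float(round(50*(np.sin/;s/np.cos(a)),1)/np.cos(a)),1))/;s/np.sin(a)),1)/np.sin(a)),1))/' rows.py; python3 rows.py -15.1 110 20 -1; echo; echo; python3 rows.py -125.1 85 16 -1
```

```text
[0, 0, -0.096, -1.5, -4.6, 0, -1], [0, 0, -0.192, -3.4, -9.0, 0, -1], [0, 0, -0.288, -5.7, -13.2, 0, -1], [0, 0, -0.384, -8.4, -17.1, 0, -1], [0, 0, -0.48, -11.5, -20.8, 0, -1], [0, 0, -0.576, -14.9, -24.2, 0, -1], [0, 0, -0.672, -18.6, -27.2, 0, -1], [0, 0, -0.768, -22.6, -29.9, 0, -1], [0, 0, -0.864, -26.8, -32.1, 0, -1], [0, 0, -0.96, -31.3, -34.0, 0, -1], [0, 0, -1.056, -35.8, -35.4, 0, -1], [0, 0, -1.152, -40.5, -36.4, 0, -1], [0, 0, -1.248, -45.3, -36.9, 0, -1], [0, 0, -1.344, -50.1, -36.9, 0, -1], [0, 0, -1.44, -54.9, -36.5, 0, -1], [0, 0, -1.536, -59.6, -35.7, 0, -1], [0, 0, -1.632, -64.2, -34.4, 0, -1], [0, 0, -1.728, -68.7, -32.6, 0, -1], [0, 0, -1.824, -73.0, -30.4, 0, -1], [0, 0, -1.92, -77.0, -27.9, 0, -1], 

[0, 0, -0.093, -3.7, 2.8, 0, -1], [0, 0, -0.185, -7.0, 6.0, 0, -1], [0, 0, -0.278, -10.1, 9.5, 0, -1], [0, 0, -0.371, -12.9, 13.2, 0, -1], [0, 0, -0.464, -15.3, 17.2, 0, -1], [0, 0, -0.556, -17.3, 21.4, 0, -1], [0, 0, -0.649, -18.9, 25.7, 0, -1], [0, 0, -0.742, -20.1, 30.2, 0, -1], [0, 0, -0.834, -20.9, 34.7, 0, -1], [0, 0, -0.927, -21.2, 39.4, 0, -1], [0, 0, -1.02, -21.2, 44.0, 0, -1], [0, 0, -1.113, -20.7, 48.6, 0, -1], [0, 0, -1.205, -19.7, 53.1, 0, -1], [0, 0, -1.298, -18.4, 57.6, 0, -1], [0, 0, -1.391, -16.6, 61.9, 0, -1], [0, 0, -1.484, -14.5, 66.0, 0, -1],
```

Emit:
move_arm(deltas=[[0,0,-0.096,-1.5,-4.6,0,-1],[0,0,-0.192,-3.4,-9.0,0,-1],[0,0,-0.288,-5.7,-13.2,0,-1],[0,0,-0.384,-8.4,-17.1,0,-1],[0,0,-0.48,-11.5,-20.8,0,-1],[0,0,-0.576,-14.9,-24.2,0,-1],[0,0,-0.672,-18.6,-27.2,0,-1],[0,0,-0.768,-22.6,-29.9,0,-1],[0,0,-0.864,-26.8,-32.1,0,-1],[0,0,-0.96,-31.3,-34.0,0,-1],[0,0,-1.056,-35.8,-35.4,0,-1],[0,0,-1.152,-40.5,-36.4,0,-1],[0,0,-1.248,-45.3,-36.9,0,-1],[0,0,-1.344,-50.1,-36.9,0,-1],[0,0,-1.44,-54.9,-36.5,0,-1],[0,0,-1.536,-59.6,-35.7,0,-1],[0,0,-1.632,-64.2,-34.4,0,-1],[0,0,-1.728,-68.7,-32.6,0,-1],[0,0,-1.824,-73.0,-30.4,0,-1],[0,0,-1.92,-77.0,-27.9,0,-1]])

```text
time_s: 9.78
ee_pos: [0.4839, 0.0847, 0.2866]
ee_rot: [[0.579, 0.815, -0.003], [0.815, -0.579, -0.002], [-0.003, -0.001, -1.0]]
ft_force: [-6.9, -1.8, 1.7]
gripper_width: 0.0221
gripper_force: 20.1
```

Emit:
move_arm(deltas=[[0,0,-0.093,-3.7,2.8,0,-1],[0,0,-0.185,-7.0,6.0,0,-1],[0,0,-0.278,-10.1,9.5,0,-1],[0,0,-0.371,-12.9,13.2,0,-1],[0,0,-0.464,-15.3,17.2,0,-1],[0,0,-0.556,-17.3,21.4,0,-1],[0,0,-0.649,-18.9,25.7,0,-1],[0,0,-0.742,-20.1,30.2,0,-1],[0,0,-0.834,-20.9,34.7,0,-1],[0,0,-0.927,-21.2,39.4,0,-1],[0,0,-1.02,-21.2,44.0,0,-1],[0,0,-1.113,-20.7,48.6,0,-1],[0,0,-1.205,-19.7,53.1,0,-1],[0,0,-1.298,-18.4,57.6,0,-1],[0,0,-1.391,-16.6,61.9,0,-1],[0,0,-1.484,-14.5,66.0,0,-1],[0,0,-1.484,-14.5,66.0,0,-1]])

```text
time_s: 11.2
ee_pos: [0.4694, 0.1519, 0.2866]
ee_rot: [[0.863, -0.506, -0.004], [-0.506, -0.863, 0.0], [-0.003, 0.002, -1.0]]
ft_force: [-10.0, 0.7, 3.7]
gripper_width: 0.0219
gripper_force: 20.0
```

Emit:
move_arm(deltas=[[0,0,0,0,0,0,0.14],[0,0,0,0,0,0,0.14],[0,0,0,0,0,0,0.14],[0,0,0,0,0,0,0.14],[0,0,0,0,0,0,0.14],[0,0,0,0,0,35,0.14],[0,0,0.12,0,0,50,0.14],[0,0,1.5,0,0,50,0.14],[0,0,1.5,0,0,50,0.14],[0,0,1.5,0,0,50,0.14],[0,0,1.5,0,0,50,0.14],[0,0,1.5,0,0,50,0.14],[0,0,1.5,0,0,50,0.14],[0,0,1.5,0,0,50,0.14],[0,0,1.5,0,0,50,0.14],[0,0,1.5,0,0,50,0.14],[0,0,1.5,0,0,50,0.14],[0,0,1.5,0,0,50,0.14],[0,0,1.5,0,0,50,0.14],[0,0,1.5,0,0,50,0.14]])

```text
time_s: 12.87
ee_pos: [0.4703, 0.1512, 0.3366]
ee_rot: [[0.565, 0.825, 0.0], [0.825, -0.565, -0.0], [-0.0, 0.0, -1.0]]
ft_force: [-0.5, 0.3, 0.8]
gripper_width: 0.05
gripper_force: 0.0
```

Emit:
move_arm(deltas=[[0,0,2.4,0,0,0,0.14],[0,0,2.4,0,0,0,0.14],[0,0,2.4,0,0,0,0.14],[0,0,2.4,0,0,0,0.14],[0,0,2.4,0,0,0,0.14],[0,0,2.4,0,0,0,0.14],[0,0,2.4,0,0,0,0.14],[0,0,2.4,0,0,0,0.14],[0,0,2.4,0,0,0,0.14],[0,0,2.4,0,0,0,0.14],[0,0,2.4,0,0,0,0.14],[0,0,2.4,0,0,0,0.14],[0,0,2.4,0,0,0,0.14],[0,0,2.4,0,0,0,0.14],[0,0,2.4,0,0,0,0.14],[0,0,2.4,0,0,0,0.14],[0,0,2.4,0,0,0,0.14],[0,0,2.4,0,0,0,0.14],[0,0,2.4,0,0,0,0.14],[0,0,2.4,0,0,0,0.14]])

```text
time_s: 14.53
ee_pos: [0.4703, 0.1512, 0.3367]
ee_rot: [[-0.973, -0.231, 0.0], [-0.231, 0.973, -0.0], [-0.0, -0.0, -1.0]]
ft_force: [0.3, 0.6, 0.1]
gripper_width: 0.0499
gripper_force: 0.0
```

Emit:
move_arm(deltas=[[0,0,0.806,-0.6,0.3,0,0.14],[0,0,0.806,-0.6,0.3,0,0.14],[0,0,0.806,-0.6,0.3,0,0.14],[0,0,0.806,-0.6,0.3,0,0.14],[0,0,0.806,-0.6,0.3,0,0.14],[0,0,0.806,-0.6,0.3,0,0.14],[0,0,0.806,-0.6,0.3,0,0.14],[0,0,0.806,-0.6,0.3,-15,0.14],[0,0,0.806,-0.6,0.3,-30,0.14],[0,0,0.806,-0.6,0.3,-40,0.14],[0,0,0.806,-0.6,0.3,-44,0.14],[0,0,0.806,-0.6,0.3,-44,-1],[0,0,0.806,-0.6,0.3,-44,-1],[0,0,0.806,-0.6,0.3,-44,-1],[0,0,0.806,-0.6,0.3,-44,-1],[0,0,0.806,-0.6,0.3,-44,-1],[0,0,0.806,-0.6,0.3,-44,-1],[0,0,0.806,-0.6,0.3,-44,-1]], newtons=20)

```text
time_s: 16.03
ee_pos: [0.4696, 0.1518, 0.2935]
ee_rot: [[-0.508, -0.862, 0.001], [-0.862, 0.508, 0.001], [-0.001, -0.0, -1.0]]
ft_force: [-3.2, 1.1, 5.5]
gripper_width: 0.0221
gripper_force: 20.0
```

```bash
python3 rows.py 149.6 110 20 -1; echo; echo; python3 rows.py 39.6 110 20 -1;echo;echo; python3 rows.py -70.4 29.5 6 -1
```

```text
[0, 0, -0.096, 2.6, 4.0, 0, -1], [0, 0, -0.192, 5.6, 7.8, 0, -1], [0, 0, -0.288, 9.0, 11.2, 0, -1], [0, 0, -0.384, 12.6, 14.3, 0, -1], [0, 0, -0.48, 16.6, 17.1, 0, -1], [0, 0, -0.576, 20.7, 19.4, 0, -1], [0, 0, -0.672, 25.1, 21.3, 0, -1], [0, 0, -0.768, 29.7, 22.9, 0, -1], [0, 0, -0.864, 34.4, 23.9, 0, -1], [0, 0, -0.96, 39.1, 24.5, 0, -1], [0, 0, -1.056, 43.9, 24.7, 0, -1], [0, 0, -1.152, 48.7, 24.4, 0, -1], [0, 0, -1.248, 53.4, 23.6, 0, -1], [0, 0, -1.344, 58.1, 22.4, 0, -1], [0, 0, -1.44, 62.6, 20.8, 0, -1], [0, 0, -1.536, 66.9, 18.7, 0, -1], [0, 0, -1.632, 71.0, 16.2, 0, -1], [0, 0, -1.728, 74.9, 13.3, 0, -1], [0, 0, -1.824, 78.4, 10.1, 0, -1], [0, 0, -1.92, 81.7, 6.6, 0, -1], 

[0, 0, -0.096, 2.9, -3.8, 0, -1], [0, 0, -0.192, 5.4, -7.9, 0, -1], [0, 0, -0.288, 7.5, -12.3, 0, -1], [0, 0, -0.384, 9.1, -16.8, 0, -1], [0, 0, -0.48, 10.4, -21.4, 0, -1], [0, 0, -0.576, 11.1, -26.1, 0, -1], [0, 0, -0.672, 11.5, -30.9, 0, -1], [0, 0, -0.768, 11.3, -35.7, 0, -1], [0, 0, -0.864, 10.7, -40.5, 0, -1], [0, 0, -0.96, 9.7, -45.1, 0, -1], [0, 0, -1.056, 8.2, -49.7, 0, -1], [0, 0, -1.152, 6.3, -54.1, 0, -1], [0, 0, -1.248, 3.9, -58.3, 0, -1], [0, 0, -1.344, 1.2, -62.2, 0, -1], [0, 0, -1.44, -1.9, -65.9, 0, -1], [0, 0, -1.536, -5.3, -69.3, 0, -1], [0, 0, -1.632, -9.1, -72.3, 0, -1], [0, 0, -1.728, -13.1, -74.9, 0, -1], [0, 0, -1.824, -17.3, -77.1, 0, -1], [0, 0, -1.92, -21.8, -79.0, 0, -1], 

[0, 0, -0.086, -4.1, -1.3, 0, -1], [0, 0, -0.172, -8.3, -2.2, 0, -1], [0, 0, -0.257, -12.5, -2.7, 0, -1], [0, 0, -0.343, -16.8, -2.9, 0, -1], [0, 0, -0.429, -21.1, -2.7, 0, -1], [0, 0, -0.515, -25.4, -2.2, 0, -1],
```

Emit:
move_arm(deltas=[[0,0,-0.096,2.6,4.0,0,-1],[0,0,-0.192,5.6,7.8,0,-1],[0,0,-0.288,9.0,11.2,0,-1],[0,0,-0.384,12.6,14.3,0,-1],[0,0,-0.48,16.6,17.1,0,-1],[0,0,-0.576,20.7,19.4,0,-1],[0,0,-0.672,25.1,21.3,0,-1],[0,0,-0.768,29.7,22.9,0,-1],[0,0,-0.864,34.4,23.9,0,-1],[0,0,-0.96,39.1,24.5,0,-1],[0,0,-1.056,43.9,24.7,0,-1],[0,0,-1.152,48.7,24.4,0,-1],[0,0,-1.248,53.4,23.6,0,-1],[0,0,-1.344,58.1,22.4,0,-1],[0,0,-1.44,62.6,20.8,0,-1],[0,0,-1.536,66.9,18.7,0,-1],[0,0,-1.632,71.0,16.2,0,-1],[0,0,-1.728,74.9,13.3,0,-1],[0,0,-1.824,78.4,10.1,0,-1],[0,0,-1.92,81.7,6.6,0,-1]])

```text
time_s: 17.7
ee_pos: [0.5515, 0.1577, 0.2935]
ee_rot: [[-0.632, 0.775, 0.0], [0.775, 0.632, -0.001], [-0.001, -0.0, -1.0]]
ft_force: [-3.6, -2.8, 5.3]
gripper_width: 0.0218
gripper_force: 20.0
```

Emit:
move_arm(deltas=[[0,0,-0.096,2.9,-3.8,0,-1],[0,0,-0.192,5.4,-7.9,0,-1],[0,0,-0.288,7.5,-12.3,0,-1],[0,0,-0.384,9.1,-16.8,0,-1],[0,0,-0.48,10.4,-21.4,0,-1],[0,0,-0.576,11.1,-26.1,0,-1],[0,0,-0.672,11.5,-30.9,0,-1],[0,0,-0.768,11.3,-35.7,0,-1],[0,0,-0.864,10.7,-40.5,0,-1],[0,0,-0.96,9.7,-45.1,0,-1],[0,0,-1.056,8.2,-49.7,0,-1],[0,0,-1.152,6.3,-54.1,0,-1],[0,0,-1.248,3.9,-58.3,0,-1],[0,0,-1.344,1.2,-62.2,0,-1],[0,0,-1.44,-1.9,-65.9,0,-1],[0,0,-1.536,-5.3,-69.3,0,-1],[0,0,-1.632,-9.1,-72.3,0,-1],[0,0,-1.728,-13.1,-74.9,0,-1],[0,0,-1.824,-17.3,-77.1,0,-1],[0,0,-1.92,-21.8,-79.0,0,-1]])

```text
time_s: 19.37
ee_pos: [0.5291, 0.0789, 0.2935]
ee_rot: [[0.944, 0.329, -0.0], [0.329, -0.944, -0.0], [-0.001, 0.0, -1.0]]
ft_force: [-3.6, 0.2, 5.6]
gripper_width: 0.0217
gripper_force: 20.1
```

Emit:
move_arm(deltas=[[0,0,-0.086,-4.1,-1.3,0,-1],[0,0,-0.172,-8.3,-2.2,0,-1],[0,0,-0.257,-12.5,-2.7,0,-1],[0,0,-0.343,-16.8,-2.9,0,-1],[0,0,-0.429,-21.1,-2.7,0,-1],[0,0,-0.515,-25.4,-2.2,0,-1],[0,0,-0.515,-25.4,-2.2,0,-1],[0,0,-0.515,-25.4,-2.2,0,-1]])

```text
time_s: 20.03
ee_pos: [0.5036, 0.0769, 0.2935]
ee_rot: [[0.985, -0.175, -0.001], [-0.175, -0.985, -0.0], [-0.001, 0.0, -1.0]]
ft_force: [-4.3, 0.0, 6.0]
gripper_width: 0.022
gripper_force: 20.0
```

Emit:
move_arm(deltas=[[0,0,0,0,0,0,0.14],[0,0,0,0,0,0,0.14],[0,0,0,0,0,0,0.14],[0,0,0,0,0,0,0.14],[0,0,0,0,0,30,0.14],[0,0,0,0,0,65,0],[0,0,0.298,160,68,65,-1],[0,0,0.298,160,68,65,-1],[0,0,0.298,160,68,65,-1],[0,0,0.298,160,68,65,-1],[0,0,0.298,160,68,65,-1],[0,0,0.298,160,68,65,-1],[0,0,0.298,160,68,65,-1],[0,0,0.298,160,68,55,-1],[0,0,0.298,160,68,45,-1],[0,0,0.298,160,68,38,-1],[0,0,0.298,160,68,35,-1],[0,0,0.298,160,68,34,-1],[0,0,0.298,160,68,33,-1],[0,0,0.298,160,68,33,-1]])

```text
time_s: 21.7
ee_pos: [0.664, 0.1448, 0.326]
ee_rot: [[0.992, 0.122, 0.0], [0.122, -0.992, 0.0], [0.0, -0.0, -1.0]]
ft_force: [-0.3, 0.4, -0.8]
gripper_width: 0.0004
gripper_force: 0.0
```

Emit:
move_arm(deltas=[[0,0,0,0,0,-1,-1],[0,0,0,0,0,-2,-1],[0,0,0,0,0,-3,-1],[0,0,0,0,0,-4,-1],[0,0,0,0,0,-5,-1],[0,0,0,0,0,-5,-1]])

```text
time_s: 22.2
ee_pos: [0.6639, 0.1449, 0.3242]
ee_rot: [[0.992, 0.123, 0.003], [0.123, -0.992, 0.0], [0.003, -0.0, -1.0]]
ft_force: [-5.3, -1.6, 11.0]
gripper_width: 0.0005
gripper_force: 5.2
```

Emit:
move_arm(deltas=[[0,0,0,0,0,40,-1],[0,0,0,0,0,65,-1],[0,0,0.063,-202.5,-441.5,65,1],[0,0,0.063,-202.5,-441.5,65,1],[0,0,0.063,-202.5,-441.5,65,1],[0,0,0.063,-202.5,-441.5,65,1],[0,0,0.063,-202.5,-441.5,65,1],[0,0,0.063,-202.5,-441.5,65,1],[0,0,0.063,-202.5,-441.5,65,1],[0,0,0.063,-202.5,-441.5,65,1],[0,0,0.063,-202.5,-441.5,65,1],[0,0,0.063,-202.5,-441.5,65,1],[0,0,0.063,-202.5,-441.5,65,1],[0,0,0.063,-202.5,-441.5,65,1],[0,0,0.063,-202.5,-441.5,65,1],[0,0,0.063,-202.5,-441.5,30,1],[0,0,0.063,-202.5,-441.5,-5,1],[0,0,0.063,-202.5,-441.5,-40,1],[0,0,0.063,-202.5,-441.5,-60,1],[0,0,0.063,-202.5,-441.5,-60,1]])

```text
time_s: 23.87
ee_pos: [0.4608, -0.2951, 0.2546]
ee_rot: [[0.983, 0.185, -0.008], [0.185, -0.983, 0.006], [-0.006, -0.007, -1.0]]
ft_force: [0.0, 0.8, -0.5]
gripper_width: 0.0879
gripper_force: 0.0
```

Run:
```python
from h import *
a=cap('top','top3')['frame'];b=cap('side','side3')['frame']
f=lambda m,u0,v0:cv2.resize(m[v0:v0+120,u0:u0+100],None,fx=4,fy=4,interpolation=cv2.INTER_CUBIC)
cv2.imwrite('pics/c3.png',cv2.cvtColor(np.hstack([f(b,300,130),f(b,270,220)]),cv2.COLOR_RGB2BGR))
s=ctrl.state();print(s['ee_pos'],s['ee_rot'],s['ft_force'])
```

```text
[ 0.46192787 -0.29603488  0.26077544] [[ 9.82675245e-01  1.85334817e-01 -6.07476530e-04]
 [ 1.85335232e-01 -9.82675092e-01  7.18428645e-04]
 [-4.63802213e-04 -8.18568849e-04 -9.99999557e-01]] [-0.14513696 -0.10802108  0.25925473]
```

View pics/c3.png

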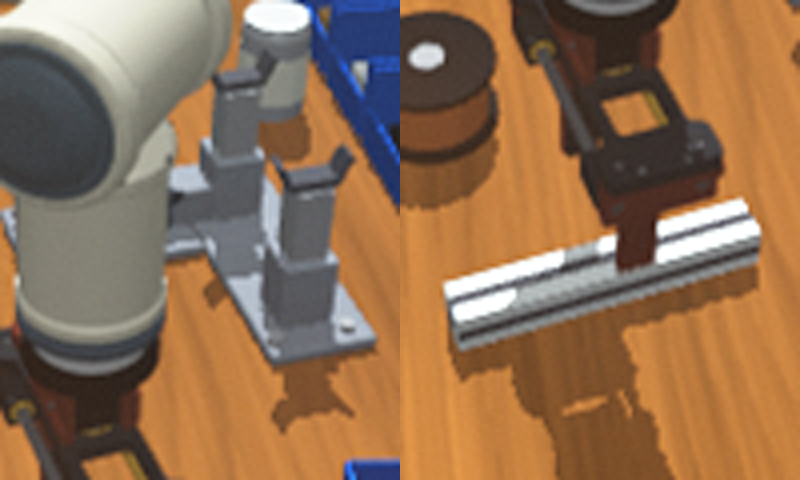

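The left crop shows the two cradles equally high. In the right crop the fingers straddle the bar near its middle at (635,240). I'll lower and grip.

Emit:
move_arm(deltas=[[0,0,0,0,0,-30,1],[0,0,0,0,0,-55,1],[0,0,0,0,0,-68,1],[0,0,0,0,0,-73,1],[0,0,0,0,0,-73,-1],[0,0,0,0,0,-73,-1],[0,0,0,0,0,-73,-1],[0,0,0,0,0,-73,-1],[0,0,0,0,0,-73,-1],[0,0,0,0,0,-73,-1],[0,0,0,0,0,-73,-1],[0,0,0,0,0,-73,-1],[0,0,0,0,0,-73,-1],[0,0,0,0,0,-73,-1],[0,0,0,0,0,-73,-1],[0,0,0,0,0,-73,-1]], newtons=30)

```text
time_s: 25.3
ee_pos: [0.4616, -0.2966, 0.1876]
ee_rot: [[0.983, 0.185, 0.0], [0.185, -0.983, -0.0], [-0.0, 0.0, -1.0]]
ft_force: [-0.3, 0.3, 0.4]
gripper_width: 0.0297
gripper_force: 30.0
```

Emit:
move_arm(deltas=[[0,0,0,0,0,40,-1],[0,0,0,0,0,80,-1],[0,0,0,0,0,120,-1],[0,0,0,0,0,160,-1],[0,0,0.1,10,10,200,-1],[0,0,1.506,209.5,366.5,212,-1],[0,0,1.506,209.5,366.5,212,-1],[0,0,1.506,209.5,366.5,212,-1],[0,0,1.506,209.5,366.5,212,-1],[0,0,1.506,209.5,366.5,212,-1],[0,0,1.506,209.5,366.5,212,-1],[0,0,1.506,209.5,366.5,212,-1],[0,0,1.506,209.5,366.5,212,-1],[0,0,1.506,209.5,366.5,212,-1],[0,0,1.506,209.5,366.5,212,-1],[0,0,1.506,209.5,366.5,212,-1],[0,0,1.506,209.5,366.5,212,-1],[0,0,1.506,209.5,366.5,212,-1],[0,0,1.506,209.5,366.5,212,-1],[0,0,1.506,209.5,366.5,212,-1]])

```text
time_s: 26.97
ee_pos: [0.6711, 0.0696, 0.3992]
ee_rot: [[-0.119, 0.993, -0.001], [0.993, 0.119, -0.0], [0.0, -0.001, -1.0]]
ft_force: [-0.3, 0.2, -2.3]
gripper_width: 0.0299
gripper_force: 30.0
```

Emit:
move_arm(deltas=[[0,0,0,0,0,-15,-1],[0,0,0,0,0,-30,-1],[0,0,0,0,0,-40,-1],[0,0,0,0,0,-42,-1],[0,0,0,0,0,-42,-1]])

```text
time_s: 27.38
ee_pos: [0.671, 0.0695, 0.3565]
ee_rot: [[-0.12, 0.993, -0.002], [0.993, 0.12, -0.0], [0.0, -0.002, -1.0]]
ft_force: [0.4, -0.1, -2.3]
gripper_width: 0.03
gripper_force: 30.0
```

Run:
```python
from h import *
a=cap('top','top4')['frame'];b=cap('side','side4')['frame']
f=lambda m,u0,v0:cv2.resize(m[v0:v0+120,u0:u0+100],None,fx=4,fy=4,interpolation=cv2.INTER_CUBIC)
cv2.imwrite('pics/c4.png',cv2.cvtColor(np.hstack([f(a,235,80),f(b,310,110)]),cv2.COLOR_RGB2BGR))
s=ctrl.state();print(s['ee_pos'],s['ee_rot'],s['ft_force'])
```

```text
[0.67112221 0.06974425 0.35854305] [[-1.20218581e-01  9.92746961e-01  9.82416954e-04]
 [ 9.92747446e-01  1.20218544e-01  9.59497844e-05]
 [-2.28508794e-05  9.86826869e-04 -9.99999513e-01]] [-0.77516902 -0.45808209 -1.86520146]
```

View pics/c4.png

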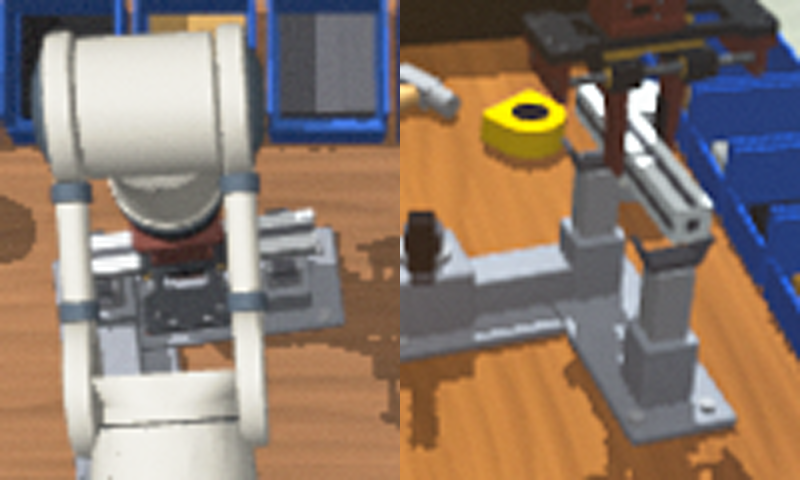

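Run:
```python
from h import *
S=load('side'); y=np.array([-.1202,.9927,0]);x=np.array([.9927,.1202,0])
g=np.array([.6711,.0697,.3585-.1633-.009])
print('end face pred',proj(S,g-.1*y),'obs 383,166.5')
for X in(.6,):
  a=np.array([.5128,.1262,0])+.15*x
  for n,h in(('rest',-.16),('lift',-.01)):
    q=a+h*y
    for d in (-.028,.028): print(n,proj(S,q+d*x+[0,0,.159]))
    print('seat',proj(S,q+[0,0,.142]))
```

```text
end face pred (np.float64(382.5081206978201), np.float64(164.9183686010717)) obs 383,166.5
rest (np.float64(370.4698879829317), np.float64(171.47801893484376))
rest (np.float64(388.0858361784148), np.float64(168.55444096377963))
seat (np.float64(378.75675837600124), np.float64(174.77595152238536))
lift (np.float64(352.6319054737042), np.float64(146.43594971230743))
lift (np.float64(368.78782571719455), np.float64(144.0343068028443))
seat (np.float64(360.3871457077775), np.float64(149.7601450207838))
```

The bar's end face at (383,166) and the rest's cheek tips at (370–388,170) match the predictions. Lowering.

Emit:
move_arm(deltas=[[0,0,0,0,0,-8,-1],[0,0,0,0,0,-16,-1],[0,0,0,0,0,-22,-1],[0,0,0,0,0,-25,-1],[0,0,0,0,0,-27,-1],[0,0,0,0,0,-28,-1],[0,0,0,0,0,-29,-1],[0,0,0,0,0,-29,-1]])

```text
time_s: 28.15
ee_pos: [0.671, 0.0699, 0.3295]
ee_rot: [[-0.121, 0.993, 0.001], [0.993, 0.121, 0.0], [-0.0, 0.001, -1.0]]
ft_force: [-2.2, -0.6, 1.2]
gripper_width: 0.0298
gripper_force: 30.0
```

Emit:
move_arm(deltas=[[0,0,0,0,0,-0.5,-1],[0,0,0,0,0,-0.5,0.2],[0,0,0,0,0,-0.5,0.3],[0,0,0,0,0,-0.5,0.5],[0,0,0,0,0,-0.5,0.5],[0,0,0,0,0,-0.5,0.5],[0,0,0,0,0,-0.5,0.5],[0,0,0,0,0,-0.5,0.5],[0,0,0,0,0,20,0.5],[0,0,0,0,0,50,0.5],[0,0,0,0,0,90,0.5],[0,0,0,-40,-40,120,0.5],[0,0,0,-120,-250,120,0.5],[0,0,0,-120,-250,120,0.5],[0,0,0,-120,-250,120,0.5],[0,0,0,-120,-250,120,0.5],[0,0,0,-120,-250,120,0.5],[0,0,0,-120,-250,120,0.5],[0,0,0,-120,-250,120,0.5],[0,0,0,-120,-250,120,0.5]])

```text
time_s: 29.82
ee_pos: [0.5504, -0.1817, 0.449]
ee_rot: [[-0.117, 0.993, 0.001], [0.993, 0.117, -0.0], [-0.0, 0.001, -1.0]]
ft_force: [1.3, 0.6, -0.6]
gripper_width: 0.0653
gripper_force: 0.0
```

Run:
```python
from h import *
a=cap('top','top5')['frame'];b=cap('side','side5')['frame']
f=lambda m,u0,v0:cv2.resize(m[v0:v0+120,u0:u0+100],None,fx=4,fy=4,interpolation=cv2.INTER_CUBIC)
cv2.imwrite('pics/c5.png',cv2.cvtColor(np.hstack([f(a,235,100),f(b,310,110)]),cv2.COLOR_RGB2BGR))
```

```text
(no output)
```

View pics/c5.png

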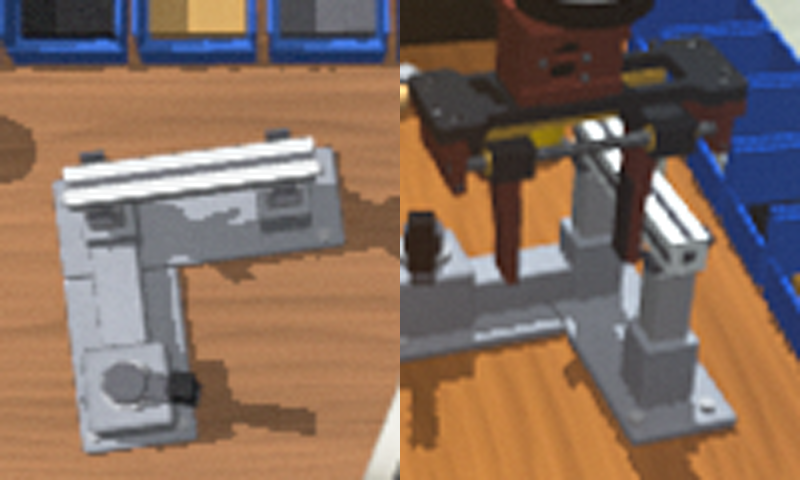

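The bar lies in both cradles: its ends are at (64,187) and (316,158), the cradles at about 95 and 281, so the overhangs are near 25 and 27 mm. The gripper is clear.

```bash
python3 -c "
from workcell import ctrl
print(ctrl.close_job())"
```

```text
the job is handed in; nothing more can be done
None
```

I cranked the lift level with the fixed cradle (the two seats probed within 0.1 mm of each other), laid the bar in both cradles with about 25 and 27 mm overhang, moved the arm clear and handed the job in at about 30 s.

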